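# Fit the bearing sleeve on an antenna mast foot

### The job

Swing the yellow keeper arm well clear of the short upright mast on the antenna bracket, slide the blue sleeve over the mast top and press it fully home, so that the stiff black collar under it is pushed all the way down. Then swing the keeper back over the sleeve against its stop, let go, and leave the orange sleeve (its bore is too small), the jar, the screwdriver and the grey coupler where they are.

Things in the scene. Friction and masses are not known exactly. Their poses are not given: they have to be found in the camera images.
- foot: Aluminium antenna bracket fixed to the bench, base plate 12 mm thick. Origin on the bench under the mast axis, z up; plate spans x -55 to +110, y -45 to +45 mm. The steel mast (16 mm diameter) stands at the origin. The keeper's stop pin (10 mm diameter, up to z 71 mm) stands at x +52, y -13.5 mm.
- mast_top (a point): Centre of the mast's top face, 56 mm above the bench; the mast's last 6 mm taper from 16 to 10 mm diameter.
- keeper_pivot (a point): On the keeper's vertical pivot axis (dark post, 22 mm diameter; yellow hub up to 75 mm above the bench), at foot x +80 mm, y 0, 63 mm above the bench.
- collar (a joint): Black rubber collar (38 mm diameter, 8 mm high) round the mast; slides down it stiffly (about 6 N) and stays where it is left. 0: raised, its top 36 mm above the bench; 0.016 m: fully down, its top 20 mm above the bench. It starts raised or a few mm down.
- keeper (a joint): Angle of the yellow keeper arm about its pivot. 0: closed against its stop, arm along the foot's -x across the mast; grows as it opens, clockwise from above (tab goes to foot +y), up to 1.7 rad. Stays where left (0.06 Nm). Arm 16 mm wide, 63 to 71 mm above the bench; it starts over or close to the mast and closes only over a sleeve that is home (sleeve top at 60 mm).
- keeper_tab (a point): Centre of the red upright tab at the keeper's free end, 120 mm from the pivot axis, for pushing or pinching: 16 mm along the arm, 12 mm across, from 69 to 101 mm above the bench (this point at 85 mm).
- sleeve: Blue plastic sleeve standing loose on the bench: outer diameter 46 mm, bore 20 mm right through, 40 mm high. Origin at the centre of its underside, z along its axis; either end may go down.
- sleeve_center (a point): Centre of the blue sleeve, halfway up its axis (20 mm above its underside). When home it is 40 mm above the bench.
- orange_sleeve: Orange sleeve of the same outer size with a bore of only 10 mm: the wrong one, a bystander. Origin at the centre of its underside.
- jar: Amber jar with black cap, 60 mm in diameter, 75 mm high, a bystander. Origin at the centre of its underside.
- screwdriver: Screwdriver lying on the bench, a bystander; lies along its x axis.
- coupler: Small grey cable coupler, 46 x 22 x 18 mm, a bystander. Origin at the centre of its underside.
- switch: Black desktop network switch, 130 x 220 x 44 mm, fixed on the bench, an obstacle. Origin at the centre of its underside, port front towards its -x.
There are look-alikes about, which are no part of the job. Several things look just like the sleeve: the one meant starts nearest to the robot's base.

How it is judged:
By the outcome, as a careful person would: the job done as asked, in the order asked, and still so for the second after the job is handed in, with the robot touching nothing.
It also fails if it takes over 72 s, if anything falls off the work surface, if the arm or the gripper's body presses on something with over 40 N, if the wrist force passes 120 N, or if a joint passes its speed limit or range.

### The arm

A 6-joint arm with a two-finger parallel gripper is mounted at the origin on the work surface. World frame = base frame: x ahead of the robot, y to its left, z up, the work surface at z = 0. Lengths are in m, angles in degrees, forces in N, time in s.
With the tool pointing down it reaches from about 0.4 to 0.825 m from the base axis. Payload 7 kg.
Tool frame: the origin (TCP) lies at the very end of the fingers, on their centre line; the grasp point (between the pads) lies 19 mm behind it (ctrl.grip_point_offset is the distance from the TCP to the grasp point, in m); x points along the fingers, z is the direction in which the jaws open and shut, and the axes are right-handed (so a half turn about x gives the same grasp; the last joint's range is limited). The gripper opens to 88 mm and grips with 3 to 60 N. Pads are 19 mm wide; open, the fingers measure 130 mm over their backs; the gripper's body (78 mm by 193 mm) begins 47 mm behind the grasp point.
Start: joints at [-60.728, 20.546, 0.682, 0, -70.136, -16.507], TCP at [0.149, -0.658, 0.227] pointing down, gripper open.
Joint ranges: [-176.03, 176.03], [-82.01, 121.73], [-58.28, 71.71], [-173.87, 95.51], [-174.79, -0.11], [-173.66, 173.66]. Speed limits (degrees/s): [136.94, 136.94, 172.46, 180, 180, 180].

### API

Orientations are given as [roll, pitch, yaw] about the fixed x, y, z axes, in that order (R = Rz(yaw) Ry(pitch) Rx(roll)).
In Python, from plant import get_obs, snapshot, calibration, close_job, ctrl gives the robot as it stands.
- The arm moves only by the tool move_arm, never from a script. Its argument "commands" is a list that holds one entry, the list of rows, each a list of 4 numbers: the shift along the tool's x, y, z in cm, then the turn about the tool's x in rad. In form: [[[dx, dy, dz, spin], ...]]. A call has 1 to 8 rows; each row shifts and turns the commanded pose from where the row before left it, along the tool's axes as they then stand; what a row does not reach is not made up. A row lasts 1/10 s, in which the tool goes at most 50 mm and 8.59 degrees, less where a joint would pass 70% of its speed; a pose out of reach is approached as far as the arm can. A call with a gripper value outside its range is refused whole. "jaw" is the finger opening in cm, from 0 to 8.76, set as the call begins (left out, the last holds). The fingers move at their own pace and stop on an object; the grip force is fixed at half the most. Time passes only in rows, so rows that do not move let the fingers close. It gives the time, the measured TCP pose, the force and the opening at its end, in the units of the state.
- get_obs(): the state, without advancing time (a new reading comes with each control period).
- snapshot(name): name is "scene" or "top" or "wrist"; returns (picture, depth): 400x640x3 uint8, red, green, blue; 400x640 float32, m along the optical axis (not along the pixel's ray), 0 where there is no reading.
- calibration(name): a dict with "mtx" (3x3 intrinsics, pixels), "T" (4x4, takes a point from camera to world coordinates); the wrist camera has in their place "tool_from_camera" (4x4, takes a point from camera to tool coordinates, whose origin is the TCP and whose axes are the tool frame's). Camera axes: x right, y up, looking along -z (the intrinsics and any distortion apply to the point x, -y, -z); pixel columns grow to the right and rows downward; lengths in m; the calibration is good to about 2 mm. A picture is of the moment at which its call begins: read the wrist's pose just before it. calibration takes no time and is no camera call.
- close_job(): hands the job in, once; it reports no verdict.
The state is a dict: "clock": time; "joint_pos": joint angles; "qvel": joint speeds; "tau": joint torques, N m; "tool_pos": TCP position; "orientation": TCP orientation; "force": force on the tool from outside, world axes, zero at the start; "moment": the same for the moment, N m; "opening": finger opening in m.
Only numpy, scipy, OpenCV 4.12 (cv2) and the standard library are available. Lean on these libraries where they do the work, as an engineer would, in place of code of your own. Each camera call takes 0.05 s, during which the arm holds its last target. There are 200 camera calls.

## Working session

There is one attempt and no reset: what is moved stays moved. The work goes in short steps, Python scripts to look and compute and a tool call to move; the robot and the scene stay as the last step left them, time stands still between calls to the robot, and variables do not carry over. Pictures are saved under pics/ and viewed, about 8 in all and at most 12, crops included, and the job is handed in when it is done.

Besides the shell and the picture viewer there is one more tool, called after "Emit:" in YAML: its name, and indented under it one key for each argument. move_arm: Moves the arm, as the interface text tells. Its arguments: {"type":"object","properties":{"commands":{"type":"array"},"jaw":{"type":"number"}},"required":["commands"]}

```bash
mkdir -p pics; cat > h.py <<'E'
import numpy as np, cv2
from plant import get_obs, snapshot, calibration, close_job, ctrl
from scipy.spatial.transform import Rotation as R
def snap(n,f):
    o=get_obs(); p,d=snapshot(n); c=calibration(n)
    T=c.get('T')
    if T is None:
        W=np.eye(4); W[:3,:3]=R.from_euler('xyz',o['orientation'],degrees=True).as_matrix(); W[:3,3]=o['tool_pos']; T=W@c['tool_from_camera']
    np.savez(f'{f}.npz',p=p,d=d,T=T,K=c['mtx']); cv2.imwrite(f'pics/{f}.png',p[:,:,::-1]); return p,d
def load(f): return np.load(f'{f}.npz')
def ray(s,u,v):
    K=s['K'];return np.array([(u-K[0,2])/K[0,0],-(v-K[1,2])/K[1,1],-1.])
def pt(s,u,v,d=None):
    if d is None:
        w=s['d'][int(v)-1:int(v)+2,int(u)-1:int(u)+2]; d=np.median(w[w>0])
    return s['T'][:3,:3]@(ray(s,u,v)*d)+s['T'][:3,3]
def atz(s,u,v,z):
    r=s['T'][:3,:3]@ray(s,u,v); o=s['T'][:3,3]; return o+r*(z-o[2])/r[2]
def cloud(s):
    K=s['K'];d=s['d'];v,u=np.mgrid[:400,:640]
    P=np.stack([(u-K[0,2])/K[0,0]*d,-(v-K[1,2])/K[1,1]*d,-d],-1)
    return P@s['T'][:3,:3].T+s['T'][:3,3]
E
python3 - <<'E'
from h import *
snap('top','top1');snap('scene','sc1')
a=cv2.imread('pics/top1.png');cv2.imwrite('pics/top1b.png',cv2.resize(a,(800,500)))
o=get_obs();print(o)
for n in('top','scene','wrist'):print(calibration(n))
E
```

```text
{'clock': 0.1, 'joint_pos': array([-6.07280604e+01,  2.05869820e+01,  6.39168177e-01, -1.44027088e-02,
       -7.01349946e+01, -1.65048305e+01]), 'qvel': array([ 0.00059963, -0.08903065,  0.01835067,  0.08777547,  0.09035325,
        0.05647272]), 'tau': array([-2.06312514e-03, -5.84161663e+01,  2.93751776e+01,  7.01551393e+00,
        1.01268434e-02, -6.25587109e-05]), 'tool_pos': array([ 0.14900728, -0.65791492,  0.2257319 ]), 'orientation': array([  7.21957784,  89.9160916 , 109.98178307]), 'force': array([ 0.07621585,  0.14505248, -0.43144377]), 'moment': array([ 0.01978459,  0.01016379, -0.07646271]), 'opening': 0.08759171504449478}
{'mtx': array([[442.33571467,   0.        , 320.12582668],
       [  0.        , 442.33571467, 203.24045974],
       [  0.        ,   0.        ,   1.        ]]), 'T': array([[ 0.01588947,  0.9928087 , -0.11865245,  0.4688923 ],
       [-0.99983344,  0.0168422 ,  0.00703104, -0.06898575],
       [ 0.00897885,  0.11852097,  0.99291095,  1.1158625 ],
       [ 0.        ,  0.        ,  0.        ,  1.        ]])}
{'mtx': array([[414.60149392,   0.      
[... 198 characters left out ...]
0.9138528 , -0.35378061,  0.19927958,  0.14256248],
       [ 0.00882992,  0.50797995,  0.86132363,  0.95008947],
       [ 0.        ,  0.        ,  0.        ,  1.        ]])}
{'mtx': array([[356.23600949,   0.        , 314.94848957],
       [  0.        , 356.23600949, 198.78975072],
       [  0.        ,   0.        ,   1.        ]]), 'tool_from_camera': array([[-4.05666825e-05,  2.94989262e-01, -9.55500567e-01,
        -1.57172438e-01],
       [-5.07235692e-04,  9.55500439e-01,  2.94989244e-01,
         7.98465692e-02],
       [ 9.99999871e-01,  4.96630726e-04,  1.10867600e-04,
        -9.51713933e-04],
       [ 0.00000000e+00,  0.00000000e+00,  0.00000000e+00,
         1.00000000e+00]])}
```

View pics/top1.png

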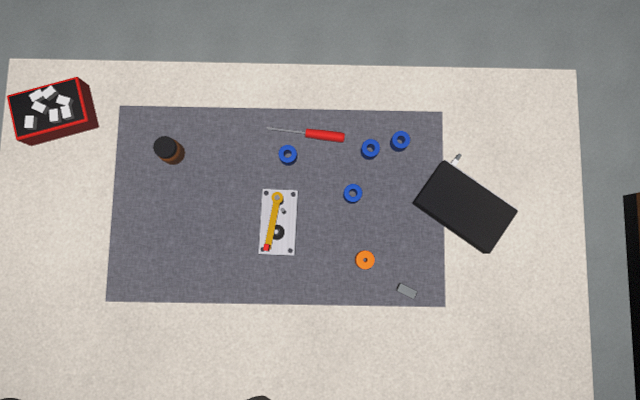

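View pics/sc1.png

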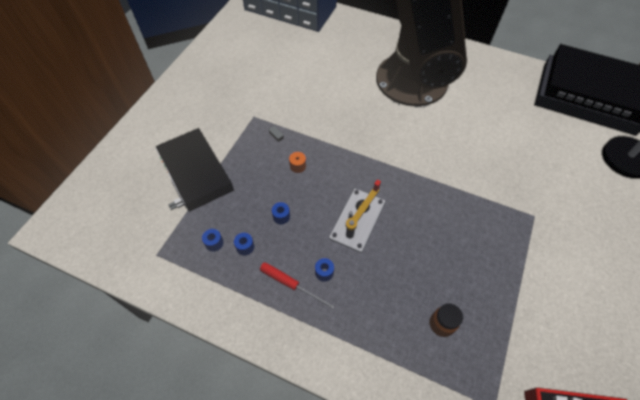

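```bash
python3 - <<'E'
from h import *
s=load('top1');t=load('sc1')
for n,z,a,b in[('sA',.04,(288,155),(324,268)),('sB',.04,(353,193),(280,212)),('sC',.04,(370,149),(244,243)),('sD',.04,(400,141),(212,239)),('or',.04,(365.5,260),(297,160)),('hub',.075,(277.5,198),(351,224)),('tab',.101,(266.5,246),(377,184)),('jar',.075,(165,148),(449,316)),('base',0,(290,399),(410,85)),('coup',.018,(407,290),(276,134)),('sw',.044,(465,205),(194,170))]:
    p=atz(s,*a,z);q=atz(t,*b,z);print(n,p.round(4),pt(s,*a).round(3) if n!='base' else '',q.round(3),np.hypot(*p[:2]).round(3))
for c in [(264,191),(295,194),(291,252),(261,251)]: print('bolt',atz(s,*c,.012).round(4))
i=cv2.imread('pics/top1.png')[125:275,240:420];cv2.imwrite('pics/c1.png',cv2.resize(i,None,fx=4.4,fy=4,interpolation=2))
E
```

```text
sA [0.7166 0.005  0.04  ] [0.726 0.008 0.   ] [0.725 0.008 0.04 ] 0.717
sB [ 0.6242 -0.157   0.04  ] [ 0.63  -0.16  -0.001] [ 0.633 -0.153  0.04 ] 0.644
sC [ 0.7355 -0.1985  0.04  ] [ 0.745 -0.203  0.001] [ 0.745 -0.193  0.04 ] 0.762
sD [ 0.7572 -0.2734  0.04  ] [ 0.768 -0.281  0.001] [ 0.767 -0.269  0.04 ] 0.805
or [ 0.4613 -0.1884  0.04  ] [ 0.461 -0.193  0.002] [ 0.469 -0.184  0.04 ] 0.498
hub [0.6041 0.0249 0.075 ] [0.604 0.025 0.078] [0.609 0.027 0.075] 0.605
tab [0.4898 0.0446 0.101 ] [0.49  0.045 0.1  ] [0.494 0.048 0.101] 0.492
jar [0.7204 0.2977 0.075 ] [0.72  0.298 0.075] [0.728 0.299 0.075] 0.779
base [ 0.1256 -0.0118  0.    ]  [0.025 0.003 0.   ] 0.126
coup [ 0.3899 -0.2927  0.018 ] [ 0.39  -0.293  0.018] [ 0.396 -0.288  0.018] 0.488
sw [ 0.5987 -0.4311  0.044 ] [ 0.599 -0.431  0.044] [ 0.614 -0.418  0.044] 0.738
bolt [0.6295 0.065  0.012 ]
bolt [ 0.6232 -0.0132  0.012 ]
bolt [ 0.4778 -0.0065  0.012 ]
bolt [0.4791 0.0678 0.012 ]
```

View pics/c1.png

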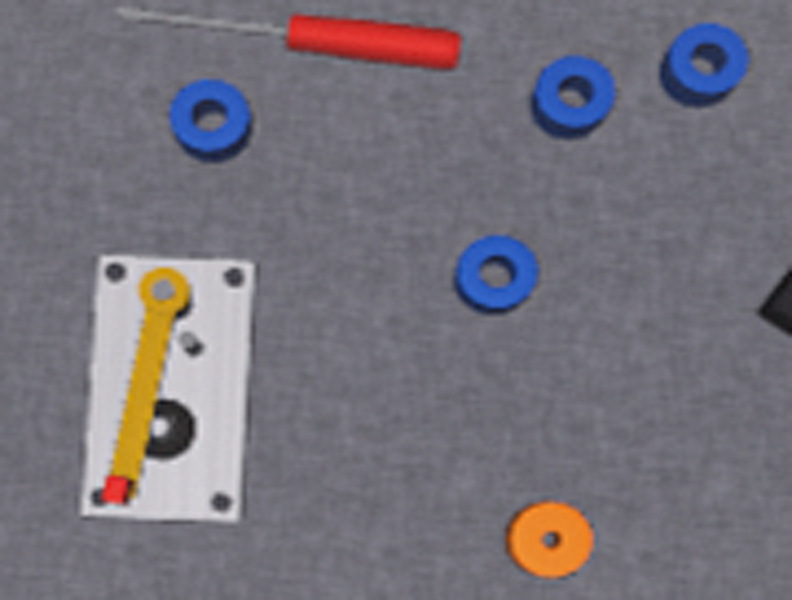

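```bash
cat >> h.py <<'E'
def tool():
    o=get_obs(); return o['tool_pos'],R.from_euler('xyz',o['orientation'],degrees=True).as_matrix()
def to(p,zdir=None):
    t,M=tool(); 
    print('tcp',t.round(4),'dx/dy/dz cm',(M.T@(np.array(p)-t)*100).round(2))
    if zdir is not None:
        a=np.array([*zdir,0])@M; print('spin',np.arctan2(-a[1],a[2]).round(3))
E
python3 - <<'E'
from h import *
s=load('top1')
c=[atz(s,*p,.012)[:2] for p in[(262.3,189.3),(258.6,253.8),(294.5,254.9),(297.3,190.5)]]
print(np.round(c,4))
f=np.array([(110,45),(-55,45),(-55,-45),(110,-45)])/1000
fc=f.mean(0);cc=np.mean(c,0);H=(f-fc).T@(c-cc)
th=np.arctan2(H[0,1]-H[1,0],H[0,0]+H[1,1]);Rf=np.array([[np.cos(th),-np.sin(th)],[np.sin(th),np.cos(th)]])
o=cc-Rf@fc;print('foot',o,np.degrees(th),'pivot',o+Rf@[.08,0], 'res',((f@Rf.T+o)-c).round(4).tolist())
print('mast px',pt(s,277,231.8))
t,M=tool();print(M.round(3)); to([.50,-.03,.25],Rf@[0,1])
E
```

```text
[[ 0.6337  0.0695]
 [ 0.4721  0.0735]
 [ 0.4708 -0.0154]
 [ 0.6322 -0.0188]]
foot [0.52472075 0.02781013] -1.2309687894171433 pivot [0.60470229 0.02609151] res [[0.002, 0.001], [-0.0014, 0.0004], [-0.0021, -0.0006], [0.0016, -0.0008]]
mast px [0.52724445 0.02939498 0.01334253]
[[-0.001 -0.975 -0.221]
 [ 0.001 -0.221  0.975]
 [-1.     0.     0.001]]
tcp [ 0.149  -0.6579  0.2257] dx/dy/dz cm [ -2.36 -48.1   53.49]
spin 0.244
```

Emit:
move_arm:
  commands:
    - [[0,0,0,0.122],[0,-3.0,3.8,0.122],[0,-3.0,3.8,0],[0,-3.0,3.8,0],[0,-3.0,3.8,0],[0,-3.0,3.8,0],[0,-3.0,3.8,0],[0,-3.0,3.8,0]]
  jaw: 0

```text
clock: 0.9
tool_pos: [0.3607, -0.3915, 0.2265]
orientation: [19.7, 90.0, 108.4]
force: [-0.0, -0.1, 0.6]
opening: 0.0289
```

Emit:
move_arm:
  commands:
    - [[0,-3.0,3.8,0],[0,-2.5,4.3,0],[0,-2.0,4.5,0],[0,-1.5,4.5,0],[0,-1.0,4.5,0],[0,0,4.5,0],[0,0,4.5,0],[0,0,0,0]]

```text
clock: 1.7
tool_pos: [0.4665, -0.0854, 0.2266]
orientation: [-27.0, 89.9, 62.0]
force: [-0.3, -0.5, 0.7]
opening: 0.0006
```

```bash
python3 - <<'E'
from h import *
p,d=snap('wrist','w1')
o=get_obs();print(o['tool_pos'],o['orientation'],o['joint_pos'],o['opening'],o['clock'])
E
```

```text
[ 0.46643083 -0.0870926   0.22658072] [-20.79796167  89.98218247  68.25490196] [ 1.32530930e+01  1.30196144e+00 -2.36500882e+01 -1.60995098e-02
 -6.50377320e+01 -1.04193436e+02] 0.00024002402342172607 1.75
```

View pics/w1.png

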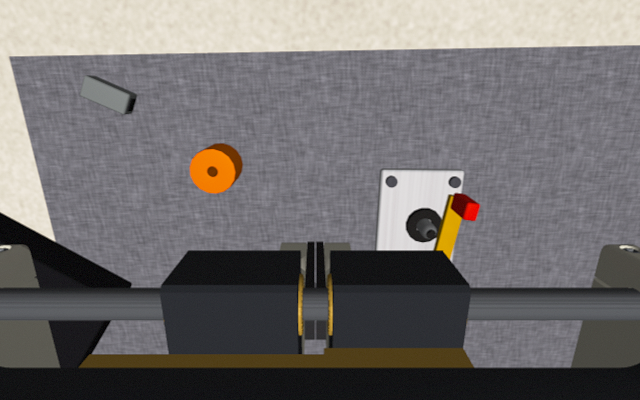

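```bash
python3 - <<'E'
from h import *
s=load('w1')
print('mast',pt(s,424,222),atz(s,430,233,.056))
print('bolts',[atz(s,*p,.012).round(4) for p in[(391,181),(455,182)]])
print('corners',[atz(s,*p,.012).round(4) for p in[(382,170),(464,171)]])
P=cloud(s);p=s['p'].astype(int)
m=(p[...,0]>180)&(p[...,1]<60)&(p[...,2]<60)&(P[...,2]>.095)&(P[...,2]<.12);m[:,:350]=0
print('tab top',P[m].mean(0),P[m].min(0),P[m].max(0),m.sum())
m=(abs(P[...,2]-.056)<.004)&(np.hypot(P[...,0]-.526,P[...,1]-.028)<.02);print('masttop',P[m].mean(0),m.sum())
m=(P[...,2]>.025)&(P[...,2]<.04)&(np.hypot(P[...,0]-.526,P[...,1]-.028)<.025);print('collar',np.median(P[m],0),m.sum())
E
```

```text
mast [0.51938154 0.02490397 0.04166116] [0.52560782 0.02710905 0.056     ]
bolts [array([ 0.4831, -0.0045,  0.012 ]), array([0.4854, 0.0644, 0.012 ])]
corners [array([ 0.4708, -0.0147,  0.012 ]), array([0.4734, 0.0728, 0.012 ])]
tab top [0.48787207 0.04523781 0.09991371] [0.48025135 0.03922696 0.09803866] [0.49595564 0.05084452 0.10189099] 202
masttop [0.52399164 0.02591607 0.05352655] 47
collar [0.52201198 0.02432664 0.03440982] 779
```

Emit:
move_arm:
  commands:
    - [[0,0,0,-0.14],[0,0,0,-0.14],[0,0,0,-0.14],[0,0,0,-0.14],[0,0,0,-0.14],[0,0,0,-0.14],[0,0,0,-0.14],[0,0,0,-0.14]]

```text
clock: 2.55
tool_pos: [0.4661, -0.0906, 0.2263]
orientation: [40.4, 90.0, -166.4]
force: [-0.8, -0.4, -0.8]
opening: 0.0005
```

```bash
python3 - <<'E'
from h import *
to([.47,0,.22],[-.9867,.162])
r=np.array([-.9867,.162]);t=np.array([.162,.9867]);p=np.array([.605,.0258])+.125*r-.026*t;print(p)
E
```

```text
tcp [ 0.4661 -0.0906  0.2263] dx/dy/dz cm [ 0.63 -8.26  3.73]
spin -0.305
[0.4774505 0.0203958]
```

Emit:
move_arm:
  commands:
    - [[0,0,0,-0.14],[0,0,0,-0.14],[0,0,0,-0.025],[0,-3.8,0.2,0],[0,-3.8,0.2,0],[3.5,-3.5,0.27,0],[4,0,0,0],[4,0,0,0]]

```text
clock: 3.35
tool_pos: [0.4785, 0.0217, 0.1106]
orientation: [-141.8, 89.9, 28.5]
force: [0.9, 0.9, -1.2]
opening: 0.0004
```

Emit:
move_arm:
  commands:
    - [[2.0,0,0,0],[1.0,0,0,0],[0,0,0,0]]

```text
clock: 3.65
tool_pos: [0.4777, 0.0203, 0.0806]
orientation: [36.3, 89.9, -153.4]
force: [0.3, -0.2, 0.9]
opening: 0.0004
```

```bash
python3 - <<'E'
from h import *
to([.4775,.0204,.079],[-.9867,.162]); o=get_obs();print(o['joint_pos'].round(1),o['force'])
E
```

```text
tcp [0.4777 0.0203 0.0806] dx/dy/dz cm [ 0.16 -0.01  0.02]
spin -0.007
[ 26.1  10.9 -34.6   0.  -44.6 -35.8] [ 0.28938151 -0.19671628  0.85500185]
```

Emit:
move_arm:
  commands:
    - [[0,-1.77,0.24,0.14],[0,-1.77,0.24,0.14],[0,-1.77,0.24,0.14],[0,-1.77,0.24,0.14],[0,-1.77,0.24,0.14],[0,-1.77,0.24,0.14],[0,-1.77,0.24,0.14],[0,-1.77,0.24,0.14]]

```text
clock: 4.45
tool_pos: [0.547, 0.1393, 0.0833]
orientation: [-74.0, 89.9, 31.9]
force: [-0.1, -1.3, 0.5]
opening: 0.0004
```

Emit:
move_arm:
  commands:
    - [[0,-1.77,0.24,0.14],[0,-1.26,0.15,0.1],[0,-0.88,0.1,0.07],[0,0,0,0]]

```text
clock: 4.85
tool_pos: [0.5852, 0.151, 0.0831]
orientation: [-63.2, 89.8, 25.2]
force: [-0.8, 0.3, 0.6]
opening: 0.0004
```

```bash
python3 - <<'E'
from h import *
snap('top','top2');s=load('top2')
a=cv2.imread('pics/top2.png')[125:275,200:420];cv2.imwrite('pics/top2b.png',cv2.resize(a,None,fx=3.6,fy=3.6))
to([.605,.0258,.1]); o=get_obs();print(o['joint_pos'].round(1),o['force'])
E
```

```text
tcp [0.5845 0.1509 0.083 ] dx/dy/dz cm [ -1.71  -2.37 -12.45]
[  33.    21.1  -19.     0.   -49.7 -124.5] [0.2114242  2.47707192 1.29572578]
```

View pics/top2b.png

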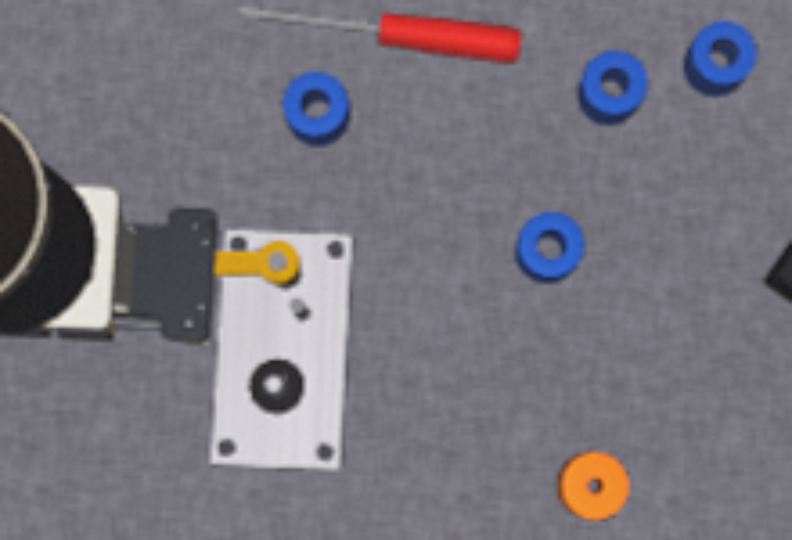

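Emit:
move_arm:
  commands:
    - [[0,1.0,0,0],[0,1.5,0,0],[-5,0,0,0],[-4.5,0,-2,0],[-2.5,-2,-4,0],[0,-2,-4.5,0],[0,-2,-4.5,0],[0,-1,-4.5,0]]
  jaw: 0

```text
clock: 5.7
tool_pos: [0.6224, -0.0461, 0.2017]
orientation: [-73.8, 89.9, 14.8]
force: [0.6, 0.5, 0.0]
opening: 0.0001
```

Emit:
move_arm:
  commands:
    - [[0,0,-4.5,0],[0,0,-4.5,0],[0,0,-2.2,0],[0,0,0,0],[0,0,0,0]]
  jaw: 8.76

```text
clock: 6.2
tool_pos: [0.6186, -0.1567, 0.2012]
orientation: [37.5, 90.0, 126.0]
force: [-0.1, 0.1, 0.5]
opening: 0.0352
```

```bash
python3 - <<'E'
from h import *
snap('wrist','w2');s=load('w2');P=cloud(s);p=s['p'].astype(int)
m=(p[...,2]>120)&(p[...,0]<90)&(abs(P[...,2]-.04)<.006)&(np.hypot(P[...,0]-.627,P[...,1]+.156)<.045)
q=P[m];print(m.sum(),q.mean(0),q.min(0),q.max(0))
c,r=cv2.minEnclosingCircle(q[:,:2].astype(np.float32));print(c,r)
to([*c,.2],[.0215,.9998]);print(get_obs()['joint_pos'].round(1))
E
```

```text
1386 [ 0.62573822 -0.15682079  0.03879569] [ 0.60416286 -0.17844777  0.0349722 ] [ 0.64813704 -0.13436533  0.0410917 ]
(0.6266322135925293, -0.1569581925868988) 0.02286091446876526
tcp [ 0.619  -0.1561  0.2013] dx/dy/dz cm [ 0.13 -0.77 -0.07]
spin -0.004
[  3.3  18.1  -6.3  -0.  -65.6 -94.8]
```

View pics/w2.png

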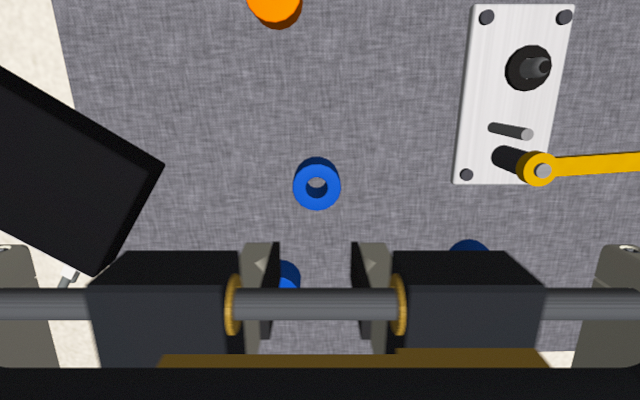

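Emit:
move_arm:
  commands:
    - [[0,-0.77,-0.07,0],[4,0,0,0],[4.5,0,0,0],[4.5,0,0,0],[3,0,0,0],[2,0,0,0],[1.1,0,0,0],[0,0,0,0]]

```text
clock: 7.05
tool_pos: [0.6269, -0.1566, 0.0085]
orientation: [92.4, 89.9, -179.1]
force: [0.2, -0.3, 0.8]
opening: 0.0876
```

Emit:
move_arm:
  commands:
    - [[0,0,0,0],[0,0,0,0],[0,0,0,0],[0,0,0,0],[0,0,0,0],[0,0,0,0],[0,0,0,0],[0,0,0,0]]
  jaw: 4.0

```text
clock: 7.85
tool_pos: [0.6276, -0.1574, 0.0103]
orientation: [-87.3, 90.0, 1.2]
force: [-1.6, 1.3, 5.1]
opening: 0.0458
```

Emit:
move_arm:
  commands:
    - [[-2,0,0,0],[-4.5,0,0,0],[-4.5,0,0,0],[-4,0,0,0],[0,0,0,0]]

```text
clock: 8.35
tool_pos: [0.6307, -0.158, 0.1665]
orientation: [-95.4, 89.4, -6.9]
force: [-0.0, -0.3, -2.0]
opening: 0.0459
```

```bash
python3 - <<'E'
from h import *
print(get_obs()['opening'])
snap('wrist','w3');s=load('w3');P=cloud(s)
to([.5255,.027,.14],[.0215,.9998])
m=(abs(P[...,2]-.054)<.004)&(np.hypot(P[...,0]-.526,P[...,1]-.028)<.02);print('masttop',P[m].mean(0),m.sum())
s=load('top2');print(atz(s,276.1,231.4,.056))
E
```

```text
0.04585632397289419
tcp [ 0.629  -0.1576  0.1631] dx/dy/dz cm [ 2.25 10.84 18.18]
spin -0.005
masttop [0.52716378 0.02435432 0.05251227] 215
[0.52590777 0.02776625 0.056     ]
```

View pics/w3.png

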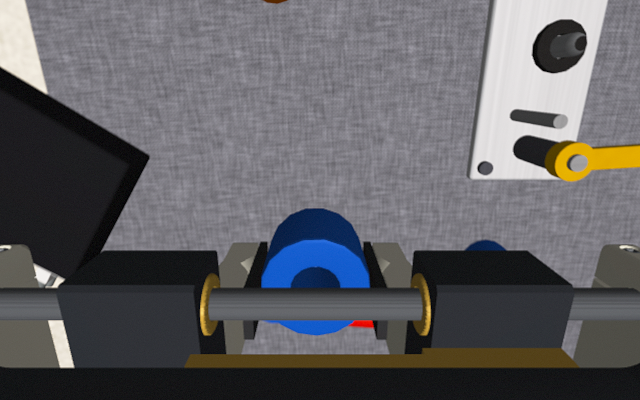

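Emit:
move_arm:
  commands:
    - [[0,2,3.5,0],[0,2,3.5,0],[0,2,3.5,0],[0,2,3.5,0],[0,2,3,0],[2.5,0.84,1.2,0],[2.5,0,0,0],[2.5,0,0,0]]

```text
clock: 9.2
tool_pos: [0.5225, 0.0277, 0.0831]
orientation: [99.5, 89.9, -172.0]
force: [0.2, -0.4, -0.8]
opening: 0.0458
```

Emit:
move_arm:
  commands:
    - [[0,0,0,0],[0,0,0,0],[0,0,0,0]]

```text
clock: 9.5
tool_pos: [0.5244, 0.0273, 0.0857]
orientation: [-84.9, 90.0, 3.6]
force: [-0.0, -0.5, -1.3]
opening: 0.0456
```

```bash
python3 - <<'E'
from h import *
to([.5257,.0273,.03],[.0215,.9998])
s=load('w3');print(atz(s,579,43,.056),atz(s,578,162,.075))
o=get_obs();print(o['force'],o['clock'])
snap('wrist','w4');snap('scene','sc4')
a=cv2.imread('pics/w4.png')[180:360,200:440];b=cv2.imread('pics/sc4.png')[150:270,300:460]
cv2.imwrite('pics/c4.png',np.hstack([cv2.resize(a,(400,300)),cv2.resize(b,(400,300))]))
E
```

```text
tcp [0.5244 0.0273 0.0857] dx/dy/dz cm [ 5.57 -0.12  0.  ]
spin -0.005
[0.52672861 0.02584338 0.056     ] [0.60622831 0.02760997 0.075     ]
[-0.04537394 -0.52996605 -1.29736043] 9.5
```

View pics/c4.png

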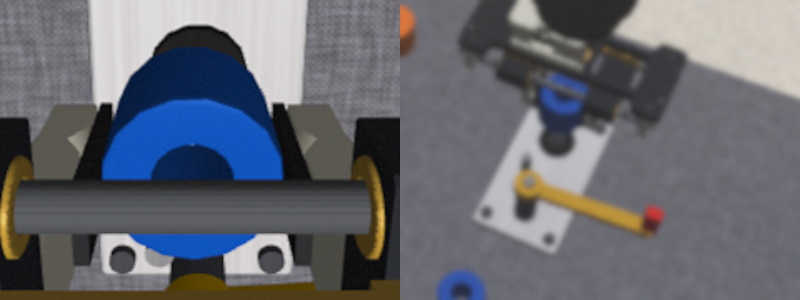

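Emit:
move_arm:
  commands:
    - [[0,-0.15,0,0],[1,0,0,0],[0.8,0,0,0],[0.7,0,0,0],[0.7,0,0,0],[0.5,0,0,0],[0,0,0,0]]

```text
clock: 10.3
tool_pos: [0.526, 0.0278, 0.0473]
orientation: [-64.6, 89.9, 23.9]
force: [3.9, 2.8, -5.2]
opening: 0.046
```

Emit:
move_arm:
  commands:
    - [[0.2,-0.08,0.06,0],[0.4,0,0,0],[0.4,0,0,0],[0.4,0,0,0],[0,0,0,0]]

```text
clock: 10.8
tool_pos: [0.5261, 0.0279, 0.0339]
orientation: [-72.0, 90.0, 16.5]
force: [1.5, 1.3, -2.3]
opening: 0.0459
```

Emit:
move_arm:
  commands:
    - [[0.3,0,0,0],[0.2,0,0,0],[0,0,0,0],[0,0,0,0]]

```text
clock: 11.2
tool_pos: [0.5263, 0.0279, 0.0301]
orientation: [-89.3, 90.0, -0.8]
force: [-4.0, 1.6, 14.4]
opening: 0.0461
```

```bash
python3 - <<'E'
from h import *
snap('wrist','w5');s=load('w5');P=cloud(s);p=s['p'].astype(int)
to([.5257,.0273,.03],[.0215,.9998]);print(get_obs()['force'])
m=(p[...,2]>150)&(p[...,0]<90)&(P[...,2]>.04)&(P[...,2]<.09)&(np.hypot(P[...,0]-.526,P[...,1]-.0275)<.03)
print(m.sum(),np.percentile(P[m][:,2],[20,50,80,95]))
E
```

```text
tcp [0.5263 0.0279 0.0301] dx/dy/dz cm [ 0.01  0.06 -0.06]
spin -0.004
[-3.29186063  1.59665958 14.17441085]
3923 [0.05839201 0.05886555 0.0593586  0.05980971]
```

Emit:
move_arm:
  commands:
    - [[0.15,0,0,0],[0,0,0,0],[0,0,0,0]]

```text
clock: 11.55
tool_pos: [0.5264, 0.0279, 0.0299]
orientation: [-91.0, 89.9, -2.5]
force: [-8.0, 2.6, 28.0]
opening: 0.0454
```

Emit:
move_arm:
  commands:
    - [[-0.2,0,0,0],[0,0,0,0],[0,0,0,0],[0,0,0,0],[0,0,0,0]]
  jaw: 7

```text
clock: 12.05
tool_pos: [0.5258, 0.0277, 0.029]
orientation: [112.8, 89.9, -158.8]
force: [0.2, -0.0, -0.7]
opening: 0.0695
```

Emit:
move_arm:
  commands:
    - [[-1,0,0,0],[-2,0,0,0],[-3,0,0,0],[-4,0,0,0],[-4,0,0,0],[0,0,0,0],[0,0,0,0]]

```text
clock: 12.75
tool_pos: [0.5266, 0.0281, 0.171]
orientation: [-60.6, 89.8, 27.8]
force: [-0.1, -0.1, -0.6]
opening: 0.0703
```

```bash
python3 - <<'E'
from h import *
snap('wrist','w6');s=load('w6');P=cloud(s);p=s['p'].astype(int)
m=(p[...,2]>120)&(p[...,0]<90)&(P[...,2]>.03)&(P[...,2]<.09)&(np.hypot(P[...,0]-.526,P[...,1]-.0275)<.035)
z=P[m][:,2];print(m.sum(),np.percentile(z,[20,50,80,95]))
t=P[m&(P[...,2]>.055)];print(cv2.minEnclosingCircle(t[:,:2].astype(np.float32)))
snap('top','top6');T=load('top6');Q=cloud(T);q=T['p'].astype(int)
r=(q[...,0]>150)&(q[...,1]<60)&(q[...,2]<60)&(Q[...,2]>.085)&(Q[...,2]<.11);print('tab',r.sum(),Q[r].mean(0) if r.any() else '')
o=get_obs();print(o['tool_pos'],o['joint_pos'].round(1),o['force'],o['opening'])
a=cv2.imread('pics/w6.png');cv2.imwrite('pics/c6.png',np.hstack([cv2.resize(a[150:400,200:500],(400,333)),cv2.resize(cv2.imread('pics/top6.png')[120:270,190:370],(400,333))]))
E
```

```text
1885 [0.05833734 0.05890188 0.05948284 0.06002785]
((0.5244163274765015, 0.026938026770949364), 0.022486312314867973)
tab 0 
[0.52541452 0.02768468 0.16893046] [  24.4    9.3  -22.7   -0.   -58.1 -115.9] [-0.61430153 -0.20709373  0.00945947] 0.06997524219440597
```

View pics/c6.png

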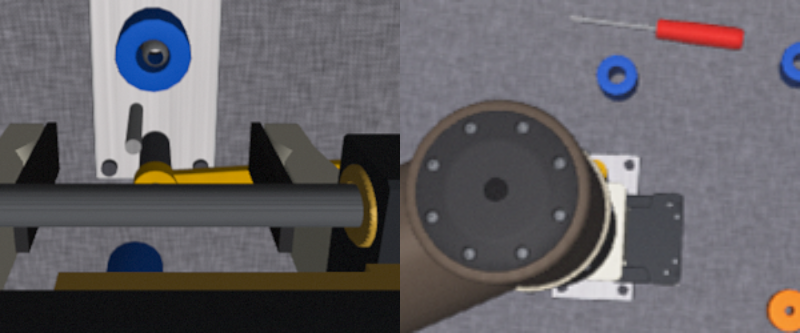

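Emit:
move_arm:
  commands:
    - [[0,0,0,-0.062],[0,-3,3,0],[0,-3,3,0],[0,-3,3,0],[0,-1.6,3.33,0],[0,0,0,0],[0,0,0,0],[0,0,0,0]]
  jaw: 0

```text
clock: 13.65
tool_pos: [0.6268, 0.1542, 0.1682]
orientation: [116.1, 89.9, -151.8]
force: [0.0, -0.0, 0.6]
opening: 0.0119
```

```bash
python3 - <<'E'
from h import *
snap('wrist','w7');s=load('w7');P=cloud(s);p=s['p'].astype(int)
r=(p[...,0]>150)&(p[...,1]<60)&(p[...,2]<60)&(P[...,2]>.095)&(P[...,2]<.11)&(P[...,1]>.08);print('tab',r.sum(),P[r].mean(0) if r.any() else '',P[r].min(0),P[r].max(0))
to([.6264,.1551,.079],[-.04,.999]);print(get_obs()['opening'])
E
```

```text
tab 398 [0.60139159 0.14616252 0.09978167] [0.59586807 0.13854244 0.09716567] [0.60720915 0.15379015 0.10195272]
tcp [0.6269 0.154  0.1688] dx/dy/dz cm [8.98 0.04 0.12]
spin -0.005
0.007482012633408774
```

View pics/w7.png

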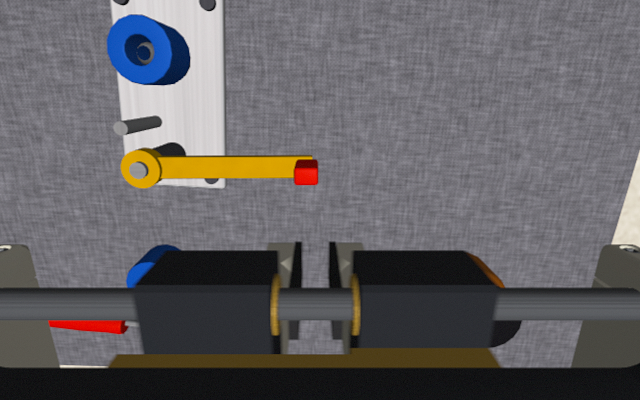

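Emit:
move_arm:
  commands:
    - [[3,0,0,0],[3,0,0,0],[2.9,0,0,0],[0,0,0,0],[0,1.81,0.24,-0.14],[0,1.81,0.24,-0.14],[0,1.81,0.24,-0.14],[0,1.81,0.24,-0.14]]

```text
clock: 14.5
tool_pos: [0.5563, 0.1467, 0.0824]
orientation: [-101.0, 89.8, 23.4]
force: [0.8, -0.7, -0.9]
opening: 0.0001
```

Emit:
move_arm:
  commands:
    - [[0,1.81,0.24,-0.14],[0,1.81,0.24,-0.14],[0,1.81,0.24,-0.14],[0,1.81,0.24,-0.14],[0,1.81,0.24,-0.14],[0,0,0,0],[0,0,0,0]]

```text
clock: 15.2
tool_pos: [0.491, 0.0861, 0.0821]
orientation: [-139.4, 89.8, 24.6]
force: [0.7, 0.2, 1.0]
opening: 0.0004
```

```bash
python3 - <<'E'
from h import *
t,M=tool();z=M[:2,2];r=t[:2]-[.6055,.0262]
print(t,'radial',r@z,'y',r@M[:2,1],'zdir deg',np.degrees(np.arctan2(z[1],z[0])), get_obs()['force'],get_obs()['joint_pos'].round(1))
E
```

```text
[0.4909978  0.08610927 0.08209623] radial 0.12655798748977873 y -0.02613243677222385 zdir deg 164.04735349218473 [0.69391912 0.17669017 0.97632101] [ 32.6  12.4 -32.3   0.  -45.1 -48.6]
```

Emit:
move_arm:
  commands:
    - [[0,1.81,0.24,-0.14],[0,1.81,0.24,-0.14],[0,0.52,0.07,-0.04],[0,0.2,0,-0.014],[0,0.1,0,0],[0,0,0,0],[0,0,0,0]]

```text
clock: 15.9
tool_pos: [0.4778, 0.0465, 0.0811]
orientation: [-102.8, 89.8, 80.4]
force: [-10.0, 17.9, 5.3]
opening: 0.0004
```

Emit:
move_arm:
  commands:
    - [[0,-0.3,0,0],[0,-1.0,0,0],[0,-1.0,0,0],[-4,0,0,0],[-4,0,0,0],[-4,-3,0,0],[-3,-4,0,0],[0,-4,0,0]]

```text
clock: 16.7
tool_pos: [0.4718, 0.179, 0.2358]
orientation: [-152.1, 89.5, 31.2]
force: [0.9, 0.6, -1.0]
opening: 0.0004
```

Emit:
move_arm:
  commands:
    - [[0,-4,0,0],[0,-4,0,0],[0,-4,0,0],[0,0,0,0],[0,0,0,0]]

```text
clock: 17.2
tool_pos: [0.4622, 0.2973, 0.23]
orientation: [56.7, 89.9, -119.8]
force: [0.0, -0.8, 0.2]
opening: 0.0002
```

```bash
python3 - <<'E'
from h import *
print(get_obs()['tool_pos'],get_obs()['force'])
snap('top','top8');T=load('top8');Q=cloud(T);q=T['p'].astype(int)
r=(q[...,0]>150)&(q[...,1]<60)&(q[...,2]<60)&(Q[...,2]>.09)&(Q[...,2]<.11);print('tab',r.sum(),Q[r].mean(0) if r.any() else '')
y=(q[...,0]>140)&(q[...,1]>90)&(q[...,2]<60)&(Q[...,2]>.06)&(Q[...,2]<.09)
l=cv2.fitLine(Q[y&(Q[...,0]<.585)][:,:2].astype(np.float32),2,0,.01,.01).ravel();print('arm dir',np.degrees(np.arctan2(l[1],l[0])),y.sum())
snap('scene','sc8')
a=cv2.imread('pics/top8.png')[110:310,240:440];b=cv2.imread('pics/sc8.png')[160:260,310:410]
cv2.imwrite('pics/c8.png',np.hstack([cv2.resize(a,(400,400)),cv2.resize(b,(400,400))]))
E
```

```text
[0.46215588 0.29727745 0.23003174] [ 0.0441093  -0.79856401  0.21092965]
tab 30 [0.48669174 0.02980719 0.09997005]
arm dir -1.3793775 317
```

View pics/c8.png

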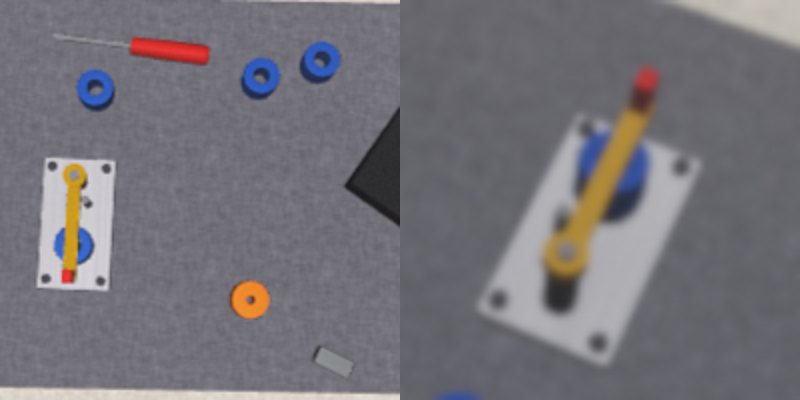

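```bash
python3 -c "
from h import *
print(close_job())"
```

```text
the job is handed in; nothing more can be done
None
```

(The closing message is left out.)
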